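# Put the cordless handset back on charge

## Robot

A 6-joint arm with a two-finger parallel gripper is mounted at the origin on a cart in front of the work surface, level with it; the furniture and walls round the work are solid. World frame = base frame: x ahead of the robot, y to its left, z up, the work surface at z = 0. Lengths are in m, angles in rad, forces in N, time in s.
With the tool pointing down it reaches from about 0.375 to 0.975 m from the base axis. Payload 3.8 kg.
Tool frame: the origin (TCP) lies between the finger pads, 19 mm behind the fingertips; this is the grasp point; z points along the fingers, y is the line along which they close (so a half turn about z gives the same grasp; the last joint's range is limited). The gripper opens to 85 mm and grips with 20 to 120 N. Pads are 22 mm wide; open, the fingers measure 114 mm over their backs; the gripper's body (76 mm by 85 mm) begins 54 mm behind the grasp point. The pads swing forward as they close: fully open they stand 13 mm farther back than shut.
Start: joints at [1.081, 0.264, 1.604, -0, 1.274, -0.037], TCP at [0.295, 0.607, 0.25] pointing down, gripper open.
Joint ranges: [-2.63, 2.63], [-0.94, 2.18], [0.31, 2.57], [-1.31, 4.45], [0, 2.66], [-2.55, 2.55]. Speed limits (rad/s): [2.57, 2.57, 3.14, 3.14, 3.14, 3.14].

## Interface

Orientations are given as a rotation vector (axis times angle).
In Python, from workcell import monitor, viewer, job gives the robot as it stands. The module is installed in compiled form; this text tells all that it offers.
- The arm moves only by the tool step_arm, never from a script. Its argument "series" is one flat list of numbers, 4 for each row, row after row: the shift along the tool's x, y, z in m, then the turn about the tool's z in rad. A call has 1 to 8 rows; each row is the pose to reach, as a shift and turn from the pose commanded when the call began, along the tool's axes at that moment; what a row does not reach only later rows make up. A row lasts 1/8 s, in which the tool goes at most 62.5 mm and 10.7 degrees, less where a joint would pass 70% of its speed; a pose out of reach is approached as far as the arm can. A call with a gripper value outside its range is refused whole. "gripper" is the opening, from 0 (shut) to 1 (fully open), set as the call begins (left out, the last holds). The fingers move at their own pace and stop on an object; "newtons" is the grip in N (left out, the last holds). Time passes only in rows, so rows that repeat a pose let the fingers close. It gives the time, the measured TCP pose, the force, the opening and the grip force at its end, in the units of the state.
- monitor.read_state(): the state, without advancing time (a new reading comes with each control period).
- viewer.read_camera(name): name is "side" or "top"; returns a dict with "image" (420x560x3 uint8, red, green, blue), "intrinsics" (3x3 intrinsics, pixels), "T" (4x4, takes a point from camera to world coordinates). Camera axes: x right, y up, looking along -z (the intrinsics and any distortion apply to the point x, -y, -z); pixel columns grow to the right and rows downward; lengths in m; the calibration is good to about 2 mm. A picture is of the moment at which its call begins. There is no depth.
- job.finish_job(): hands the job in; it is judged then, once.
Trained networks look in a picture, given as the dict that the camera call returned (one of the last four; its "shot" number tells which), for a name from the list of things; names that differ only in an ending like _2 or _b are one class to them, and where a whole thing is asked for, a point or a joint stands for the part that bears it (a point fixed in the world has none). Each returns a list of dicts, best first, with "score" (0 to 1); they miss things now and then, are a little off and sometimes report something else, mostly with a low value. They report only what shows in the picture. A call takes as long as a camera call. They do not tell look-alikes from the thing itself.
- viewer.boxes_of(picture, label): "extent" ([centre column, centre row, width, height] in pixels, round what is visible of it).
- viewer.spot_point(picture, label): "point" ([column, row] in pixels: a listed point, or the origin of a listed thing).
The state is a dict: "time": time; "q": joint angles; "joint_vel": joint speeds; "joint_torque": joint torques, N m; "tool_pos": TCP position; "tcp_rot": TCP orientation; "wrist_force": force on the tool from outside, world axes, zero at the start; "torque": the same for the moment, N m; "width": opening from 0.0 (shut) to 1.0 (fully open); "grip_force": force on a finger pad.
Only numpy, scipy, OpenCV 4.12 (cv2) and the standard library are available. Lean on these libraries where they do the work, as an engineer would, in place of code of your own. Each camera call takes 0.05 s, during which the arm holds its last target. There are 200 camera calls.

## Task

The cordless phone's handset is standing in the slanted wooden caddy: draw it out and put it on charge, standing upright in the slot of its black charging cradle with its foot flat on the seat and its keys facing the cradle's open front. Lower it in gently and do not let go before its foot is down in the slot; leave the other things on the worktop where they are.

Things in the scene. Friction and masses are not known exactly. Their poses are not given: they have to be found in the camera images.
- handset: Black cordless phone handset, 27 (x) x 49 (y) x 155 (z) mm, rigid, about 0.15 kg. Origin: centre of its foot; z runs along it to its top; the keypad and screen face is on -x. It starts in the caddy's pocket, leaning 25 degrees, top towards the caddy's -x, keys turned down..
- handset_top (a point): Centre of the handset's top end, 155 mm from its origin along z. Firmest grip: some 35 mm below here, across the 27 mm thickness (fingers on key face and back, which stand 12 and 14 mm from the axis), the tool pointing down along the handset.
- key_face (a point): Middle of the handset's key face, 12 mm from the handset's axis on -x and 80 mm above its foot. The foot is flat (24 x 42 mm) and the handset stands freely on it if left upright.
- caddy: Small wooden caddy, fixed to the worktop, footprint 160 (x) x 84 (y) mm, its -x pointing to the robot's left and somewhat back. Origin: centre of its underside, z up. It carries a pale wooden pocket, open at the upper end, that leans 25 degrees towards the caddy's -x: pocket axis (upward) = (-0.423, 0, 0.906) in the caddy's axes. A low clip tray (22 mm high) lies at -x.
- pocket_floor (a point): Centre of the pocket's inner floor, at (45, 0, 24) mm in the caddy's axes. The pocket is 32 mm (across the handset's thickness) x 56 mm (along y) inside and 75 mm deep along its axis, walls 6 mm; some 80 mm of the handset stand out of it.
- phone_base: Black charging cradle of the phone, fixed to the worktop, 90 (x) x 74 (y) x 50 (z) mm. Origin: centre of its underside; z up; its open front is on -x, roughly towards the robot. Its slot is bounded by side walls up to z = 36 mm, a back plate (at +x) up to z = 50 mm and a low front lip up to z = 20 mm.
- cradle_seat (a point): Centre of the cradle's level seat (the slot's floor), 10 mm above its origin. The slot is 42 mm in x (from -20 to +22 mm) by 56 mm in y. Properly stood, the handset has its origin here and the same axes as the cradle: foot flat on the seat, keys to the cradle's -x.
- tape_measure: Bystander: yellow tape measure, 43x80x60 mm, loose on the worktop; origin at the centre of its underside.
- chalk_line: Bystander: orange chalk line reel, 44x74x31 mm, loose on the worktop; origin at the centre of its underside.
- screwdriver: Bystander: red-handled screwdriver, 191x27x26 (length along its x) mm, loose on the worktop; origin at the centre of its underside.
- white_stick: Bystander: white trim sample strip, 145x24x12 (length along its x) mm, loose on the worktop; origin at the centre of its underside.
- battery_pack: Bystander: black and red battery pack, 96x60x51 mm, loose on the worktop; origin at the centre of its underside.
- work_torch: Bystander: black work torch, 125x66x66 (length along its x) mm, loose on the worktop; origin at the centre of its underside.
There are look-alikes about, which are no part of the job. Leave any blue or pink look-alike of the phone_base alone.

How it is judged:
On the way, in this order (a step that is already met when the one before it is completed fails the run):
1. The handset is drawn out of the caddy's pocket (distance between handset and pocket_floor above 0.09 m), for 0.1 s.
2. The fingers, still holding the handset, have brought its foot down into the cradle's slot (less than 20 mm above the seat) (z of handset in the frame of phone_base below 0.03 m and horizontal distance between handset and phone_base below 0.02 m and contact force between the fingers and handset above 0.5 N), for 0.1 s.
At the end, for the whole second after the job is handed in: The handset stands released and at rest in the cradle's slot: foot on the seat (within 4 mm in height, 14 mm sideways), upright within 0.1 rad, square with the cradle within 0.35 rad, keys to the open front (z of handset in the frame of phone_base between 0.006 and 0.014 m and horizontal distance between handset and phone_base below 0.014 m and angle between handset's own z axis and vertical below 0.1 rad and angle between the x axis of handset and the x axis of phone_base, either way round below 0.35 rad and x of key_face in the frame of phone_base below 0 m and linear speed of handset below 0.02 m/s and angular speed of handset below 0.2 rad/s); the robot touches nothing.
It fails at once if The handset is pressed or dropped hard against the cradle (over 80 N) (contact force between handset and phone_base above 80 N).
It fails at once if A bystander is pushed more than 30 mm from its place (distance of any of tape_measure, chalk_line, screwdriver, white_stick, battery_pack, work_torch from where it was at the start of the episode above 0.03 m).
It also fails if it takes over 40 s, if anything falls off the work surface, if the arm or the gripper's body presses on something with over 40 N, if the wrist force passes 120 N, or if a joint passes its speed limit or range.

## Working session

There is one attempt and no reset: what is moved stays moved. The work goes in short steps, Python scripts to look and compute and a tool call to move; the robot and the scene stay as the last step left them, time stands still between calls to the robot, and variables do not carry over. Pictures are saved under pics/ and viewed, at most 11 in all, crops included, and the job is handed in when it is done.

Besides the shell and the picture viewer there is one more tool, called after "Emit:" as name(argument=value, ...), one argument or row to a line, values as JSON. step_arm: Moves the arm, as the interface text tells. Its arguments: {"type":"object","properties":{"series":{"type":"array"},"gripper":{"type":"number"},"newtons":{"type":"number"}},"required":["series"]}

```bash
mkdir -p pics; cat > h.py <<'E'
import numpy as np, cv2
from scipy.spatial.transform import Rotation as R
from workcell import monitor, viewer, job
def shot(n,fn=None):
    p=viewer.read_camera(n)
    if fn: cv2.imwrite('pics/'+fn,p['image'][:,:,::-1])
    return p
def ray(p,uv):
    K=p['intrinsics'];T=p['T']
    d=np.linalg.inv(K)@[uv[0],uv[1],1]; d=T[:3,:3]@np.array([d[0],-d[1],-d[2]])
    return T[:3,3],d/np.linalg.norm(d)
def at_z(p,uv,z):
    o,d=ray(p,uv); return o+d*(z-o[2])/d[2]
def proj(p,X):
    T=p['T'];c=T[:3,:3].T@(np.asarray(X)-T[:3,3]); c=p['intrinsics']@[c[0],-c[1],-c[2]]; return c[:2]/c[2]
def tri(pa,ua,pb,ub):
    o1,d1=ray(pa,ua);o2,d2=ray(pb,ub)
    s=np.linalg.lstsq(np.c_[d1,-d2],o2-o1,rcond=None)[0]
    a=o1+s[0]*d1;b=o2+s[1]*d2
    return (a+b)/2,np.linalg.norm(a-b)
E
python3 - <<'E'
from h import *
np.set_printoptions(precision=3,suppress=True)
s=monitor.read_state(); print({k:np.round(v,3) for k,v in s.items()}); print(R.from_rotvec(s['tcp_rot']).as_matrix())
a=shot('side','s0.png');b=shot('top','t0.png')
for p,n in((a,'side'),(b,'top')):
    print(n,{k:v for k,v in p.items() if k not in('image',)})
    for l in ('handset','handset_top','key_face','pocket_floor','caddy','phone_base','cradle_seat'):
        print(l,[(np.round(r['point']),round(r['score'],2)) for r in viewer.spot_point(p,l)[:3]])
E
```

```text
{'time': np.float64(0.0), 'q': array([ 1.081,  0.265,  1.605,  0.   ,  1.274, -0.037]), 'joint_vel': array([ 0.001,  0.002, -0.002,  0.001,  0.001,  0.   ]), 'joint_torque': array([ -0.001, -51.51 , -36.732,  -0.   ,   0.013,   0.   ]), 'tool_pos': array([0.295, 0.606, 0.249]), 'tcp_rot': array([-0.705, -3.061,  0.003]), 'wrist_force': array([-0.368,  0.552,  0.512]), 'torque': array([-0.011,  0.021,  0.014]), 'grip_force': np.float64(0.0), 'width': np.float64(1.0)}
[[-0.899  0.437 -0.001]
 [ 0.437  0.899 -0.002]
 [ 0.    -0.002 -1.   ]]
side {'intrinsics': array([[469.512,   0.   , 277.448],
       [  0.   , 469.512, 210.675],
       [  0.   ,   0.   ,   1.   ]]), 'T': array([[-0.813,  0.336, -0.475, -0.25 ],
       [-0.582, -0.455,  0.674,  0.986],
       [ 0.01 ,  0.825,  0.565,  0.924],
       [ 0.   ,  0.   ,  0.   ,  1.   ]]), 'shot': 1}
handset [(array([214., 247.]), 0.63)]
handset_top [(array([208., 219.]), 0.68)]
key_face [(array([208., 233.]), 0.62)]
pocket_floor [(array([213., 244.]), 0.76), (array([286., 236.]), 0.5), (array([204., 320.]), 0.31)]
caddy [(array([207., 261.
[... 302 characters left out ...]
     [  0.   ,   0.   ,   1.   ]]), 'T': array([[-0.048,  0.978, -0.201,  0.152],
       [-0.999, -0.048,  0.008,  0.001],
       [-0.001,  0.201,  0.98 ,  1.483],
       [ 0.   ,  0.   ,  0.   ,  1.   ]]), 'shot': 2}
handset [(array([212., 187.]), 0.75), (array([237., 243.]), 0.51)]
handset_top [(array([186., 183.]), 0.67), (array([142., 238.]), 0.17)]
key_face [(array([196., 185.]), 0.54)]
pocket_floor [(array([215., 182.]), 0.69), (array([145., 239.]), 0.57), (array([236., 245.]), 0.19)]
caddy [(array([202., 195.]), 0.58)]
phone_base [(array([323., 202.]), 0.93), (array([363., 185.]), 0.67)]
cradle_seat [(array([324., 201.]), 0.98), (array([414., 279.]), 0.79), (array([365., 186.]), 0.7)]
```

View pics/s0.png

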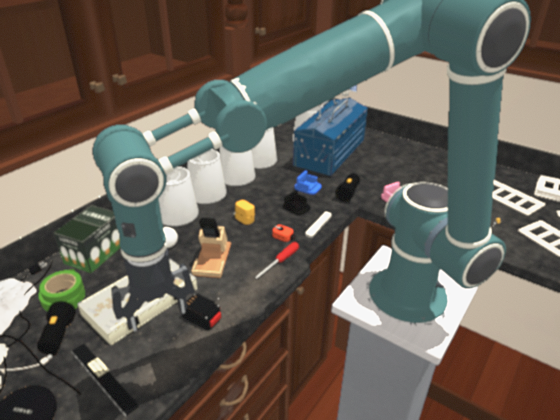

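View pics/t0.png

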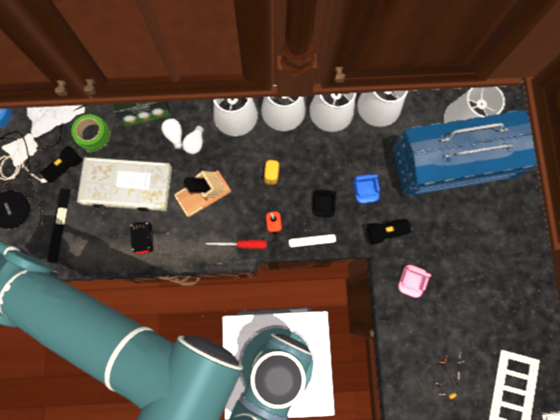

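```bash
python3 - <<'E'
from h import *
np.set_printoptions(precision=3,suppress=True)
a=shot('side');b=shot('top')
for n,us,ut in(('htop',(208,219),(186,183)),('handset',(214,247),(212,187)),('pf',(213,244),(215,182)),('caddy',(207,261),(202,195)),('seat',(295,204),(324,201))):
    print(n,*tri(a,us,b,ut))
print(at_z(b,(324,202),.01),at_z(b,(202,195),0),at_z(a,(296,208),0.0))
c=b['image'][160:225,165:345]; d=a['image'][185:285,180:320]
cv2.imwrite('pics/t1.png',cv2.resize(c,None,fx=4.4,fy=4.4,interpolation=cv2.INTER_CUBIC)[:,:,::-1])
cv2.imwrite('pics/s1.png',cv2.resize(d,None,fx=5.5,fy=5.5,interpolation=cv2.INTER_CUBIC)[:,:,::-1])
E
```

```text
htop [0.523 0.233 0.169] 0.011203287570153687
handset [0.554 0.181 0.018] 0.00014419438762589056
pf [0.569 0.171 0.017] 0.0024628946822282775
caddy [ 0.541  0.22  -0.006] 0.012506106062325866
seat [ 0.492 -0.172  0.012] 0.00021737598457318742
[ 0.49  -0.172  0.01 ] [0.534 0.216 0.   ] [ 0.485 -0.169  0.   ]
```

View pics/t1.png

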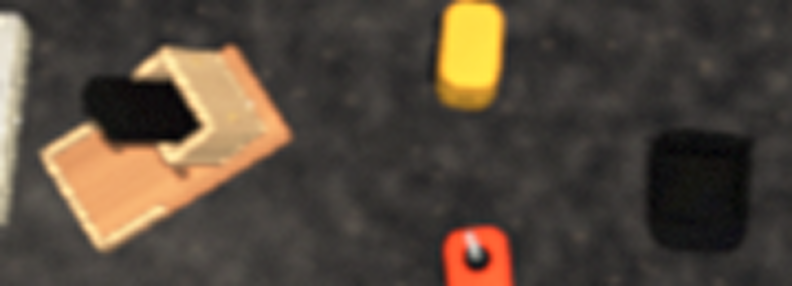

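View pics/s1.png

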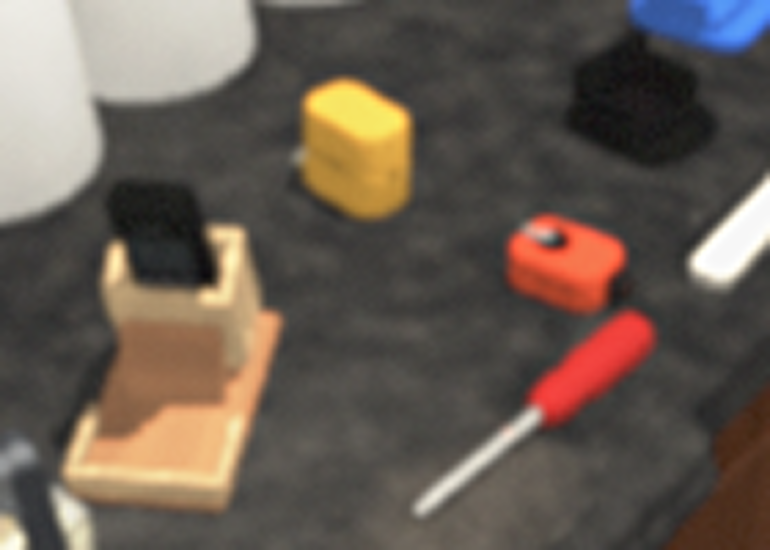

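```bash
python3 - <<'E'
from h import *
from scipy.optimize import least_squares
np.set_printoptions(precision=3,suppress=True)
a=shot('side');b=shot('top')
obs=[(b,(231.4,190.2),(80,-42,8)),(b,(188.9,216.8),(-80,-42,20)),(b,(174.5,194.8),(-80,42,22)),(b,(217.3,170.2),(80,42,8)),
(a,(191.8,272.3),(-80,42,5)),(a,(220.9,277.7),(-80,-42,5)),(a,(231.5,242.8),(80,-42,8)),(a,(208,219),(-20.6,0,164.5)),(b,(188,184),(-20.6,0,164.5))]
def f(v):
    out=[]
    for p,u,m in obs:
        m=np.array(m)/1e3;c,s=np.cos(v[2]),np.sin(v[2])
        out.append(proj(p,[v[0]+c*m[0]-s*m[1],v[1]+s*m[0]+c*m[1],m[2]])-u)
    return np.ravel(out)
r=least_squares(f,[.54,.21,-1.1],loss='soft_l1')
print(r.x,np.degrees(r.x[2]));print(r.fun.reshape(-1,2))
ims=[]
for p,(u,v) in((b,(324,203)),(a,(297,203))):
    c=p['image'][v-25:v+25,u-30:u+30].astype(float)
    c=np.clip(c*3.5,0,255).astype(np.uint8)
    ims.append(cv2.resize(c,None,fx=6.6,fy=6.6,interpolation=cv2.INTER_CUBIC))
cv2.imwrite('pics/c1.png',np.hstack(ims)[:,:,::-1])
E
```

```text
[ 0.536  0.21  -1.048] -60.046850674851434
[[ 0.173  1.143]
 [-1.079  0.349]
 [-0.346  0.315]
 [ 0.586 -0.087]
 [ 0.242  2.216]
 [-0.125 -1.019]
 [-0.748 -1.284]
 [-1.206 -0.512]
 [ 1.189  0.129]]
```

View pics/c1.png

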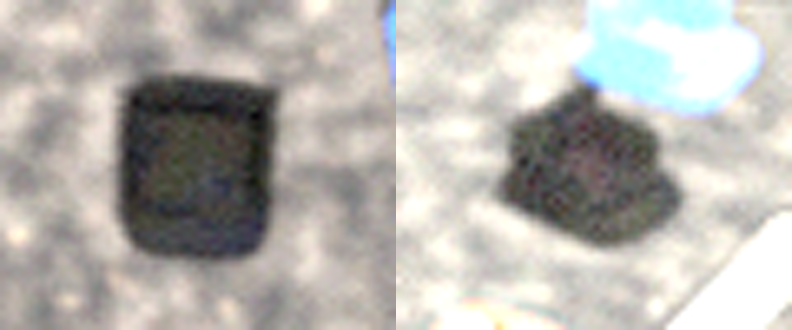

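```bash
python3 - <<'E'
from h import *
from scipy.optimize import minimize
np.set_printoptions(precision=4,suppress=True)
a=shot('side');b=shot('top');S=6
def mask(p,c,w=34):
    u,v=c;im=p['image'][v-w:v+w,u-w:u+w].astype(np.float32)
    im=cv2.GaussianBlur(cv2.resize(im,None,fx=S,fy=S,interpolation=cv2.INTER_CUBIC),(0,0),3)
    m=(im.max(2)<38).astype(np.uint8)
    n,l,st,ce=cv2.connectedComponentsWithStats(m); k=l[w*S,w*S]
    return (l==k).astype(np.uint8) if k else m
D=[(p,c,mask(p,c)) for p,c in((b,(324,203)),(a,(297,203)))]
def sil(p,c,v,w=34):
    out=np.zeros((2*w*S,)*2,np.uint8);cs,sn=np.cos(v[2]),np.sin(v[2])
    for x0,x1,y,h in((-45,45,37,20),(-20,45,35,36),(22,v[3]*1e3,35,50)):
        P=[]
        for X in(x0,x1):
            for Y in(-y,y):
                for Z in(0,h):
                    P.append(((proj(p,[v[0]+(cs*X-sn*Y)/1e3,v[1]+(sn*X+cs*Y)/1e3,Z/1e3])-np.array(c)+w+.5)*S))
        cv2.fillConvexPoly(out,cv2.convexHull(np.array(P,np.float32)).astype(np.int32),1)
    return out
def cost(v,d=D):
    return sum(1-(m&s).sum()/(m|s).sum() for p,c,m in d for s in[sil(p,c,v)])
for d in (D,D[:1],D[1:]):
  best=min((minimize(cost,[.49,-.172,y0,.035],args=(d,),method='Nelder-Mead',options=dict(initial_simplex=np.array([.49,-.172,y0,.035])+np.vstack([np.zeros(4),np.diag([.006,.006,.12,.006])]))) for y0 in(-.2,0,.2)),key=lambda r:r.fun)
  print(best.x,best.fun)
for p,c,m in D: print(m.sum()/S/S)
for n,z in(('top',.01),('side',.01)):
    p=shot(n)
    for r in viewer.spot_point(p,'cradle_seat')[:3]: print(n,at_z(p,r['point'],z),r['score'])
E
```

```text
[ 0.4869 -0.1699 -0.1231  0.0276] 0.40434197938351457
[ 0.4862 -0.1694 -0.1174  0.0381] 0.14045495767835547
[ 0.4861 -0.1727  0.5324  0.002 ] 0.21942881186556562
635.2222222222223
419.3611111111111
top [ 0.2227 -0.4354  0.01  ] 0.77
top [ 0.4972 -0.1764  0.01  ] 0.73
top [ 0.5367 -0.3035  0.01  ] 0.71
side [ 0.4892 -0.1726  0.01  ] 0.64
side [ 0.5129 -0.2852  0.01  ] 0.6
side [ 0.2265 -0.4207  0.01  ] 0.54
```

Emit:
step_arm(
  series=[-0.048,-0.031,0,0.18,-0.096,-0.062,0,0.36,-0.144,-0.093,0,0.54,-0.193,-0.124,0,0.72,-0.241,-0.155,0,0.9,-0.289,-0.186,0,1.08,-0.337,-0.217,0,1.26,-0.385,-0.248,0,1.44],
  gripper=1,
)

```text
time: 2.3
tool_pos: [0.5339, 0.2139, 0.2503]
tcp_rot: [2.554, 1.829, 0.001]
wrist_force: [0.3, 0.0, -0.1]
width: 1.003
grip_force: 0.0
```

Emit:
step_arm(
  series=[0,0,0,0.18,0,0,0,0.36,0,0,0,0.54,0,0,0,0.725,0,0,0,0.725,0,0,0,0.725],
)

```text
time: 3.05
tool_pos: [0.533, 0.2156, 0.2501]
tcp_rot: [-3.033, -0.818, -0.0]
wrist_force: [-0.1, 0.2, -0.2]
width: 0.999
grip_force: 0.0
```

```bash
python3 - <<'E'
from h import *
np.set_printoptions(precision=4,suppress=True)
s=monitor.read_state(); print(s['time'],s['tool_pos'],s['q']); print(R.from_rotvec(s['tcp_rot']).as_matrix())
a=shot('side');b=shot('top')
for p in(a,b):
  for l in('handset_top','key_face'):
    print(l,[(np.round(r['point'],1),round(r['score'],2)) for r in viewer.spot_point(p,l)[:2]])
  print('pred top',proj(p,[.536-.0103,.210+.0178,.1645]),'tcp',proj(p,s['tool_pos']))
cv2.imwrite('pics/s2.png',cv2.resize(a['image'][150:270,140:300],None,fx=5,fy=5,interpolation=cv2.INTER_CUBIC)[:,:,::-1])
E
```

```text
3.05 [0.533  0.2156 0.2501] [0.341  0.0756 1.8224 0.     1.2435 1.3849]
[[ 0.8644  0.5028  0.0001]
 [ 0.5028 -0.8644  0.0001]
 [ 0.0001  0.     -1.    ]]
handset_top [(array([206.6, 218.7]), 0.63)]
key_face [(array([209.6, 233.2]), 0.78)]
pred top [206.8058 218.3992] tcp [205.5223 189.6281]
handset_top [(array([238.4, 244.3]), 0.6)]
key_face [(array([274.6, 223.7]), 0.73), (array([324.9, 201.5]), 0.58)]
pred top [189.305 184.035] tcp [188.242  172.7713]
```

View pics/s2.png

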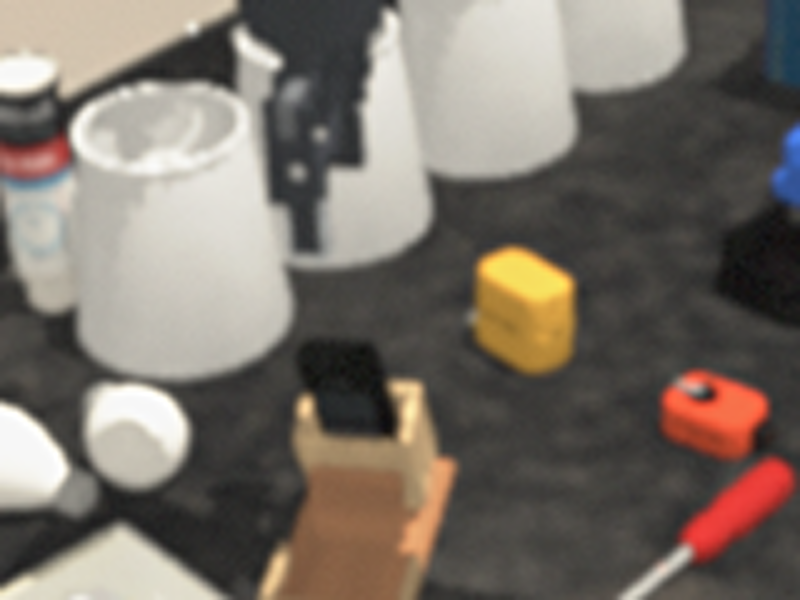

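Emit:
step_arm(
  series=[0,0,0.03,0,0,0,0.06,0,0,0,0.09,0,0,0,0.11,0,0,0,0.117,0,0,0,0.117,0],
)

```text
time: 4.1
tool_pos: [0.5332, 0.2156, 0.1331]
tcp_rot: [3.034, 0.814, -0.0]
wrist_force: [0.1, -0.3, 0.3]
width: 1.003
grip_force: 0.0
```

Emit:
step_arm(
  series=[0,0,0,0,0,0,0,0,0,0,0,0,0,0,0,0,0,0,0,0,0,0,0,0,0,0,0,0,0,0,0,0],
  gripper=0,
  newtons=25,
)

```text
time: 5.1
tool_pos: [0.5347, 0.2147, 0.1348]
tcp_rot: [3.032, 0.814, 0.005]
wrist_force: [0.8, -2.9, 4.4]
width: 0.463
grip_force: 21.1
```

Emit:
step_arm(
  series=[0,-0.004,-0.009,0,0,-0.008,-0.018,0,0,-0.013,-0.027,0,0,-0.017,-0.036,0,0,-0.017,-0.036,0],
)

```text
time: 5.72
tool_pos: [0.526, 0.2287, 0.1704]
tcp_rot: [3.03, 0.814, 0.004]
wrist_force: [1.9, -5.5, 4.6]
width: 0.463
grip_force: 22.0
```

Emit:
step_arm(
  series=[0,-0.004,-0.009,0,0,-0.008,-0.018,0,0,-0.013,-0.027,0,0,-0.017,-0.036,0,0,-0.021,-0.045,0,0,-0.025,-0.054,0,0,-0.029,-0.065,0,0,-0.029,-0.085,0],
)

```text
time: 6.72
tool_pos: [0.5092, 0.2555, 0.2541]
tcp_rot: [3.034, 0.814, -0.003]
wrist_force: [-0.1, -0.1, -1.2]
width: 0.277
grip_force: 25.3
```

```bash
python3 - <<'E'
from h import *
np.set_printoptions(precision=4,suppress=True)
s=monitor.read_state(); print(s['time'],s['tool_pos'],s['width'],s['grip_force'])
a=shot('side');b=shot('top')
for p in(a,b):
  for l in('handset_top','key_face','handset'):
    print(l,[(np.round(r['point'],1),round(r['score'],2)) for r in viewer.spot_point(p,l)[:2]])
  print('tcp',proj(p,s['tool_pos']))
cv2.imwrite('pics/s3.png',cv2.resize(a['image'][110:260,120:300],None,fx=4,fy=4,interpolation=cv2.INTER_CUBIC)[:,:,::-1])
E
```

```text
6.725 [0.5092 0.2555 0.2541] 0.27670799888227043 25.281785710249096
handset_top [(array([202.6, 195. ]), 0.81)]
key_face [(array([201.8, 221.5]), 0.87), (array([348. , 191.9]), 0.49)]
handset [(array([203.8, 244.1]), 0.86)]
tcp [201.6995 197.6355]
handset_top []
key_face []
handset []
tcp [173.1401 181.5959]
```

View pics/s3.png

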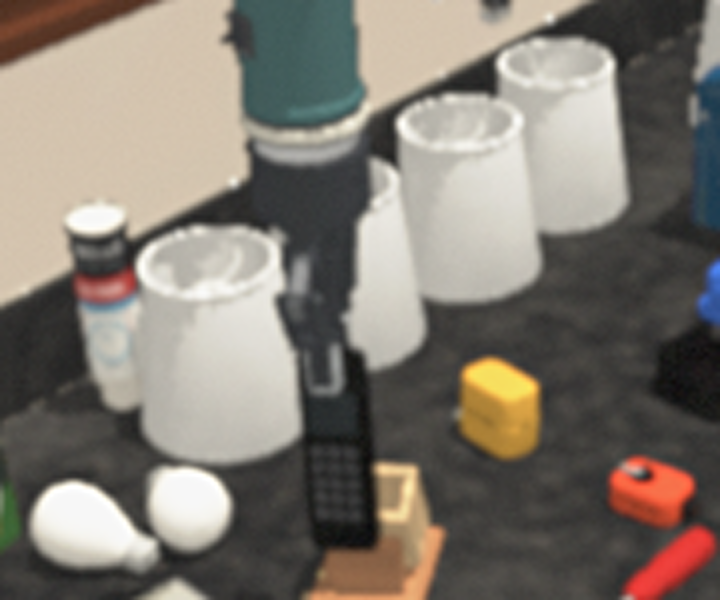

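Emit:
step_arm(
  series=[0,0,-0.03,0,-0.03,0.046,-0.03,-0.13,-0.064,0.098,-0.03,-0.27,-0.098,0.151,-0.03,-0.41,-0.132,0.203,-0.03,-0.55,-0.165,0.255,-0.03,-0.69,-0.2,0.308,-0.03,-0.82,-0.232,0.358,-0.03,-0.92],
)

```text
time: 8.12
tool_pos: [0.4874, -0.1726, 0.2835]
tcp_rot: [-2.354, -2.079, -0.0]
wrist_force: [1.3, 0.4, -2.2]
width: 0.281
grip_force: 25.2
```

Emit:
step_arm(
  series=[0,0,0,0,0,0,0,0],
)

```text
time: 8.38
tool_pos: [0.4877, -0.1706, 0.2833]
tcp_rot: [-2.359, -2.073, 0.0]
wrist_force: [0.2, -0.1, -1.3]
width: 0.278
grip_force: 25.1
```

```bash
python3 - <<'E'
from h import *
np.set_printoptions(precision=4,suppress=True)
s=monitor.read_state(); M=R.from_rotvec(s['tcp_rot']).as_matrix(); t=s['tool_pos']; print(s['time'],t,s['q'],s['width'],s['grip_force'],'yaw',np.arctan2(M[1,1],M[0,1]))
a=shot('side');b=shot('top')
for n,p in(('s',a),('t',b)):
  for l in('handset_top','key_face','handset','cradle_seat'):
    print(n,l,[(np.round(r['point'],1),round(r['score'],2)) for r in viewer.spot_point(p,l)[:2]])
  for dz in (0.035,0,-.04,-.12): print(dz,proj(p,t+[0,0,dz]))
i=[cv2.resize(p['image'][v-90:v+90,u-60:u+60],None,fx=3.3,fy=3.3,interpolation=cv2.INTER_CUBIC) for p,u,v in((a,300,170),(b,325,190))]
cv2.imwrite('pics/s4.png',np.clip(np.hstack(i)*1.0*2.2,0,255).astype(np.uint8)[:,:,::-1])
E
```

```text
8.375 [ 0.4877 -0.1706  0.2833] [-0.3852 -0.057   1.8946  0.0007  1.3055 -0.2563] 0.27824867184415203 25.13525638729334 yaw -0.1290411886323673
s handset_top [(array([300.9, 133.1]), 0.93)]
s key_face [(array([302.1, 154. ]), 0.72), (array([348.4, 194.8]), 0.4)]
s handset [(array([299.3, 175.6]), 0.93)]
s cradle_seat [(array([308.3, 186.2]), 0.8), (array([295.5, 207.6]), 0.73)]
0.035 [298.89  123.364]
0 [298.4948 133.6019]
-0.04 [298.0558 144.975 ]
-0.12 [297.2159 166.7321]
t handset_top [(array([331.7, 179.3]), 0.44)]
t key_face [(array([331.2, 191. ]), 0.63)]
t handset [(array([273.9, 223.3]), 0.49), (array([329., 195.]), 0.41)]
t cradle_seat [(array([415.3, 278. ]), 0.94), (array([368.6, 188.5]), 0.84)]
0.035 [335.7309 174.9768]
0 [334.0444 178.7824]
-0.04 [332.2273 182.8828]
-0.12 [328.9068 190.3756]
```

View pics/s4.png

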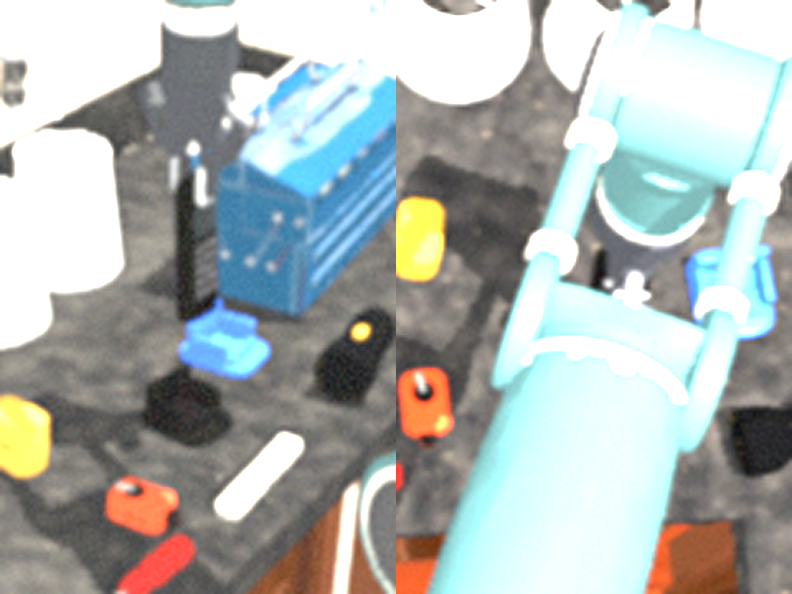

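```bash
python3 - <<'E'
from h import *
np.set_printoptions(precision=2,suppress=True,linewidth=150)
t=monitor.read_state()['tool_pos']
a=shot('side')
g=a['image'][130:182,285:315].max(2)
for v in range(4,52,4): print(v+130,g[v])
for X in([.488,-.171,.01],[.488,-.171,.05]): print(proj(a,X))
o=a['T'][:3,3]; 
for z in(.13,.17,.21,.25): print(z,proj(a,[t[0],t[1],z]))
for sx in(-13,13):
  for sy in(-24.5,24.5):
    print(sx,sy,proj(a,[t[0]+sx/1e3,t[1]+sy/1e3,.17])-proj(a,[t[0],t[1],.17]))
E
```

```text
134 [ 59  59  57  57  56  61  92 114  90  49  29  26  24  50 100 132 119  82  56  53  64  76  81  81  80  79  80  84  85  80]
138 [ 68  67  65  62  63  62  60  56  40  22  22  19  27  62 107 128 107  72  55  57  65  71  77  77  75  78  77  79  81  81]
142 [63 59 62 67 67 67 63 49 33 25 21 25 20 28 50 63 73 68 59 58 67 75 78 78 76 79 78 80 78 78]
146 [66 71 71 72 72 74 67 53 33 27 22 19 26 36 42 44 42 41 44 51 66 75 78 78 77 76 80 79 80 79]
150 [68 68 72 71 72 71 67 58 33 25  9 20 21 31 41 43 41 35 36 40 60 75 79 77 75 77 78 78 79 78]
154 [78 79 77 78 76 77 77 62 42 19 18 16 25 31 47 59 57 54 48 50 62 74 80 81 80 79 78 77 77 75]
158 [75 76 79 77 70 60 53 45 30 20 24 21 26 34 49 55 50 48 49 52 62 78 87 87 81 78 76 77 78 86]
162 [70 62 57 49 47 48 47 43 35 21 22 22 26 31 44 53 51 51 53 58 65 76 78 76 80 80 79 78 79 79]
166 [42 40 43 41 39 37 38 33 29 24 23 22 25 33 46 51 47 51 55 56 61 75 77 77 78 80 79 78 78 79]
170 [ 58  59  57  59  57  53  46  42  32  23  21  24  26  27  36  37  29  21  22  38  84 112  84  53  52  56  62  67  70  72]
174 [ 53  53  54  53  59  59  63  59  44  24  18  21  23  25  23  35  55  89 130 157 165 156 136 125 122 106  81  63  53  48]
178 [ 51  53  53  55  56  55  57  56  55  57  57  91 148 181 189 193 188 181 173 166 159 150 146 145 145 148 152 156 158 165]
[295.73 205.02]
[296.1  195.41]
0.13 [296.66 175.44]
0.17 [297.06 164.98]
0.21 [297.47 154.21]
0.25 [297.89 143.11]
-13 -24.5 [ 7.31 -1.73]
-13 24.5 [-0.84  4.07]
13 -24.5 [ 0.81 -3.95]
13 24.5 [-7.41  1.75]
```

Emit:
step_arm(
  series=[0.006,0.0015,0.02,0,0.006,0.0015,0.04,0,0.006,0.0015,0.06,0,0.006,0.0015,0.07,0,0.006,0.0015,0.07,0],
)

```text
time: 9.55
tool_pos: [0.4896, -0.1644, 0.2124]
tcp_rot: [-2.356, -2.074, 0.002]
wrist_force: [-0.6, 0.2, -0.8]
width: 0.274
grip_force: 25.2
```

```bash
python3 - <<'E'
from h import *
np.set_printoptions(precision=4,suppress=True)
t=monitor.read_state()['tool_pos'];print(t)
a=shot('side');b=shot('top')
for n,p in(('s',a),('t',b)):
  for l in('handset','key_face'):
    print(n,l,[(np.round(r['point'],1),round(r['score'],2)) for r in viewer.spot_point(p,l)[:2]])
  print(proj(p,[t[0],t[1],t[2]-.14]),proj(p,[.488,-.171,.01]))
i=[cv2.resize(p['image'][v-w:v+w,u-w:u+w],(396,396),interpolation=cv2.INTER_CUBIC) for p,u,v,w in((a,300,185,36),(b,325,200,30))]
cv2.imwrite('pics/s5.png',np.clip(np.hstack(i)*1.0*3,0,255).astype(np.uint8)[:,:,::-1])
E
```

```text
[ 0.4896 -0.1644  0.2124]
s handset [(array([297. , 192.5]), 0.61)]
s key_face [(array([299.9, 172.2]), 0.94)]
[294.8642 190.5843] [295.7305 205.0229]
t handset [(array([325.2, 198.8]), 0.48), (array([327.8, 185. ]), 0.44)]
t key_face []
[323.4871 197.4215] [323.6107 202.4815]
```

View pics/s5.png

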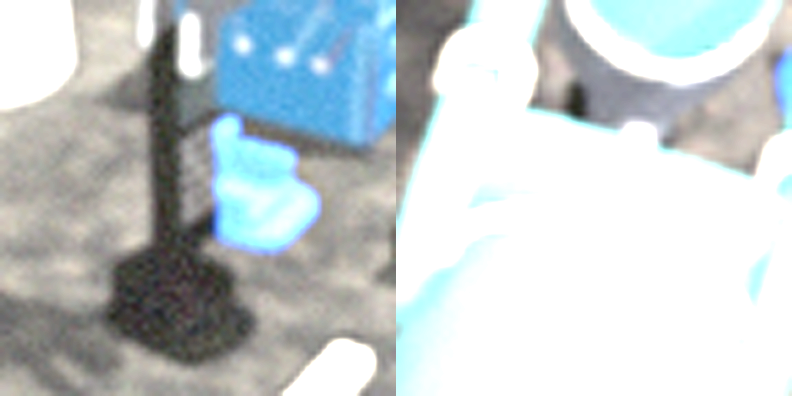

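Emit:
step_arm(
  series=[0.001,0,0.01,0,0.001,0,0.02,0,0.001,0,0.028,0,0.001,0,0.034,0,0.001,0,0.04,0,0.001,0,0.04,0],
)

```text
time: 10.6
tool_pos: [0.4902, -0.1638, 0.1733]
tcp_rot: [-2.357, -2.075, 0.001]
wrist_force: [0.1, 0.1, -1.9]
width: 0.277
grip_force: 25.1
```

Emit:
step_arm(
  series=[0,0,0.003,0,0,0,0.006,0,0,0,0.009,0,0,0,0.012,0,0,0,0.014,0,0,0,0.016,0],
)

```text
time: 11.35
tool_pos: [0.4933, -0.1656, 0.1635]
tcp_rot: [2.353, 2.072, 0.003]
wrist_force: [-4.3, -1.6, 27.6]
width: 0.28
grip_force: 34.8
```

Emit:
step_arm(
  series=[0,0,-0.003,0,0,0,-0.006,0,0,0,-0.006,0],
)

```text
time: 11.72
tool_pos: [0.4906, -0.164, 0.164]
tcp_rot: [2.358, 2.076, 0.0]
wrist_force: [-0.2, -0.4, 2.4]
width: 0.274
grip_force: 28.1
```

```bash
python3 - <<'E'
from h import *
np.set_printoptions(precision=4,suppress=True)
t=monitor.read_state()['tool_pos'];print(t)
a=shot('side')
for l in('handset','key_face','handset_top'):
    print(l,[(np.round(r['point'],1),round(r['score'],2)) for r in viewer.spot_point(a,l)[:2]])
for o in(.14,.153):
  for k,h in(('top',.155),('key',.08),('foot',0)): print(o,k,proj(a,[t[0],t[1]-.007,t[2]-o+h]))
i=cv2.resize(a['image'][158:225,260:340],None,fx=8,fy=8,interpolation=cv2.INTER_CUBIC)
cv2.imwrite('pics/s6.png',np.clip(i*1.0*5,0,255).astype(np.uint8)[:,:,::-1])
E
```

```text
[ 0.4906 -0.164   0.164 ]
handset [(array([295.7, 204.3]), 0.72)]
key_face [(array([300.2, 186.6]), 0.83), (array([296. , 204.2]), 0.58)]
handset_top [(array([295.5, 166.1]), 0.96)]
0.14 top [296.713  162.2936]
0.14 key [295.9786 181.7818]
0.14 foot [295.2372 201.4589]
0.153 top [296.5828 165.7474]
0.153 key [295.8553 185.0549]
0.153 foot [295.1205 204.5544]
```

View pics/s6.png

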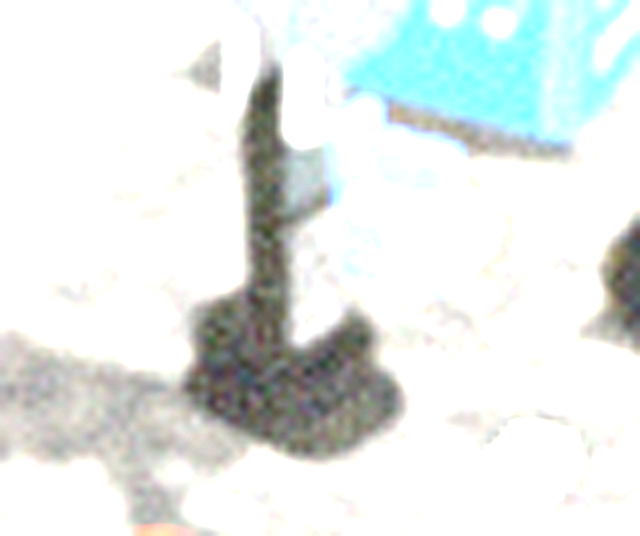

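Emit:
step_arm(
  series=[0,0,0,0,0,0,0,0,0,0,0,0,0,0,0,0],
  gripper=0.6,
)

```text
time: 12.42
tool_pos: [0.4904, -0.1639, 0.1639]
tcp_rot: [-2.358, -2.076, 0.0]
wrist_force: [-0.6, 1.3, -0.4]
width: 0.598
grip_force: 0.0
```

Emit:
step_arm(
  series=[0,0,-0.015,0,0,0,-0.03,0,0,0,-0.06,0,0,0,-0.1,0,0.05,0,-0.12,0,0.1,0,-0.12,0,0.15,0,-0.12,0,0.15,0,-0.12,0],
)

```text
time: 13.42
tool_pos: [0.5101, -0.0123, 0.2858]
tcp_rot: [2.352, 2.081, 0.004]
wrist_force: [-0.3, -1.0, 0.3]
width: 0.601
grip_force: 0.0
```

```bash
python3 - <<'E'
from h import *
np.set_printoptions(precision=4,suppress=True)
s=monitor.read_state();print(s['time'],s['tool_pos'],s['wrist_force'],s['width'])
P={n:shot(n) for n in('side','top')};Q={}
for n,p in P.items():
  for l,h in(('handset',.01),('key_face',.09),('handset_top',.165)):
    r=viewer.spot_point(p,l)[:2]; Q[n,l]=r
    print(n,l,[(np.round(x['point'],1),round(x['score'],2)) for x in r],proj(p,[.488,-.171,h]),[at_z(p,x['point'],h) for x in r[:1]])
for l in('handset','key_face','handset_top'):
  if Q['side',l] and Q['top',l]: print(l,*tri(P['side'],Q['side',l][0]['point'],P['top'],Q['top',l][0]['point']))
i=[cv2.resize(p['image'][v-w:v+w,u-w:u+w],(396,396),interpolation=cv2.INTER_CUBIC) for p,u,v,w in((P['side'],300,190,36),(P['top'],325,200,30))]
cv2.imwrite('pics/s7.png',np.clip(np.hstack(i)*1.0*4,0,255).astype(np.uint8)[:,:,::-1])
E
```

```text
13.425 [ 0.5101 -0.0123  0.2858] [-0.3483 -1.0054  0.2546] 0.6009976641167404
side handset [(array([296. , 203.1]), 0.89)] [295.7305 205.0229] [array([ 0.494 , -0.1817,  0.01  ])]
side key_face [(array([299.7, 186.3]), 0.85)] [296.4828 185.5288] [array([ 0.4764, -0.1733,  0.09  ])]
side handset_top [(array([301.2, 168.2]), 0.87)] [297.2277 166.2262] [array([ 0.4701, -0.1677,  0.165 ])]
top handset [(array([323.1, 200.5]), 0.53)] [323.6107 202.4815] [array([ 0.4945, -0.1698,  0.01  ])]
top key_face [(array([325.4, 201.8]), 0.53)] [326.2937 196.4356] [array([ 0.4716, -0.1671,  0.09  ])]
top handset_top [(array([328.7, 192.9]), 0.77)] [329.0899 190.135 ] [array([ 0.4799, -0.1693,  0.165 ])]
handset [ 0.4899 -0.17    0.0186] 0.00570707109879794
key_face [ 0.4711 -0.1662  0.0953] 0.0014932271484593708
handset_top [ 0.477  -0.1714  0.1621] 0.007976340358737162
```

View pics/s7.png

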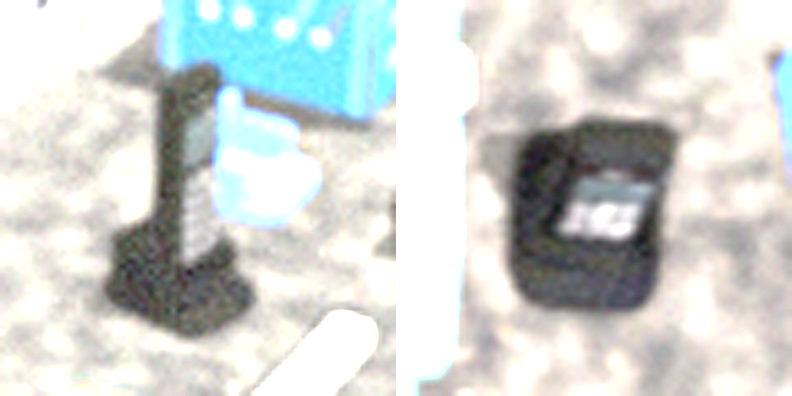

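```bash
python3 - <<'E'
from h import *
def sub(row,c0,c1):
    r=row[c0:c1].astype(float);th=(r.max()+r.min())/2
    for i in range(len(r)-1):
        if (r[i]-th)*(r[i+1]-th)<=0: return c0+i+(r[i]-th)/(r[i]-r[i+1]+1e-9)
def fit(p,rows,c0,c1):
    g=p['image'].max(2); d=np.array([(v,sub(g[v],c0,c1)) for v in rows]); 
    k=np.polyfit(d[:,0],d[:,1],1); return k,np.std(d[:,1]-np.polyval(k,d[:,0]))
a=shot('side');b=shot('top')
def ex(p,dx,dy):
    f=lambda z:proj(p,[.488+dx*z,-.171+dy*z,z]); d=f(.16)-f(.06); return d[0]/d[1]
print('side left edge',fit(a,range(170,189),288,297),'right',fit(a,range(167,190),300,308))
print('top left',[ (v,round(sub(b['image'].max(2)[v],320,324) or 0,1)) for v in range(0)])
for t in((0,0),(-.1,0),(.1,0),(0,-.1),(0,.1)): print(t,ex(a,*t),ex(b,*t))
c=b['image'].max(2)[186:212,314:340]; print(c[::2])
E
```

```text
side left edge (array([-8.51097966e-03,  2.93389633e+02]), np.float64(0.26833531021347984)) right (array([-2.87837127e-02,  3.08704718e+02]), np.float64(0.18494504320820082))
top left []
(0, 0) -0.038590523294587245 -0.4437806390897096
(-0.1, 0) -0.14475049821690147 -0.8330708305356603
(0.1, 0) 0.05938147152760945 -0.28879889055242347
(0, -0.1) -0.10020150269287562 -0.8669540848573376
(0, 0.1) 0.03010023126162818 -0.002422954472213968
[[45 42 40 45 47 54 58 64 65 63 59 58 57 61 64 63 62 62 61 59 55 54 55 55
  54 54]
 [48 43 43 47 52 53 57 54 43 33 28 25 29 33 34 33 35 35 37 37 38 41 50 59
  60 57]
 [38 27 24 20 21 16 21 23 21 21 20 21 23 26 20 20 22 19 21 22 22 22 24 36
  48 58]
 [20 13 14 16 12 14 20 20 22 22 23 26 24 24 26 23 22 24 26 25 25 23 27 42
  59 69]
 [14  9  8 14 10 19 16 13 19 20 22 24 25 24 21 23 25 24 24 26 23 24 29 48
  64 68]
 [10 10 14 16 18 16 15 16 19 24 24 24 30 38 41 33 25 18 19 18 24 32 43 54
  61 61]
 [10  8 12 16 15 15 12 20 31 41 43 43 43 43 41 44 45 49 47 40 31 34 48 57
  61 63]
 [18 13 17 18 13 11 17 29 41 41 37 37 43 45 45 42 44 43 35 28 25 40 57 61
  64 68]
 [18 19 16 17 10  9 28 47 58 57 56 64 71 66 59 61 63 48 28 21 23 38 56 61
  58 58]
 [18 18  9 13 15 30 47 56 55 49 57 63 65 63 68 73 59 32 17 18 25 46 55 58
  51 49]
 [14 19 20 18 15 16 20 19 19 21 26 26 26 29 34 29 23 11 11 14 25 38 48 49
  53 58]
 [17 17 21 20 21 22 20 22 24 23 25 24 23 23 23 24 22 18 16 14 24 37 46 51
  50 52]
 [22 21 19 19 18 18 20 18 19 19 20 22 20 21 24 24 22 21 20 20 29 46 54 56
  56 57]]
```

```bash
python3 -c "
from h import *
print(job.finish_job())"
```

```text
the job is handed in; nothing more can be done
None
```

The handset is out of the caddy and standing upright on the black cradle's seat, keys to the open front, released with the arm clear. I handed the job in at about 13.5 s; no verdict came back. From the camera images it stands within about 0.03 rad of vertical and, by a rough estimate, 5–8 mm off the seat's centre. I did not aim near or touch the bystanders, but I did not re-measure their positions.

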